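# Index the welding turntable and swing in the torch rest

### The arm

A 6-joint arm with a two-finger parallel gripper is mounted at the origin on a cart in front of the work surface, level with it; the furniture and walls round the work are solid. World frame = base frame: x ahead of the robot, y to its left, z up, the work surface at z = 0. Lengths are in m, angles in rad, forces in N, time in s.
With the tool pointing down it reaches from about 0.25 to 0.725 m from the base axis. Payload 4 kg.
Tool frame: the origin (TCP) lies on the centre line of the jaws, within the pads' length; the fingertips stand 22 mm ahead of it and the grasp point (between the pads) lies 3 mm ahead of it; z points along the fingers, y is the line along which they close (so a half turn about z gives the same grasp; the last joint's range is limited). The gripper opens to 85 mm and grips with 20 to 120 N. Pads are 22 mm wide; open, the fingers measure 114 mm over their backs; the gripper's body (76 mm by 85 mm) begins 54 mm behind the grasp point. The pads swing forward as they close: fully open they stand 13 mm farther back than shut.
Start: joints at [-1.166, 0.241, 0.005, 1.335, 0, 1.571], TCP at [0.197, -0.46, 0.253] pointing down, gripper open.
Joint ranges: [-2.72, 2.72], [-1.05, 1.87], [-1.09, 1.28], [-1.99, 2.15], [-1.42, 1.44], [-3.14, 3.14]. Speed limits (rad/s): [2.79, 2.79, 3.14, 3.14, 3.14, 3.14].

### API

Orientations are given as a unit quaternion [x, y, z, w].
In Python, from workcell import bot gives the robot as it stands.
- The arm moves only by the shell command python3 -m inch 'ROWS'. ROWS is JSON, one flat list of numbers, 7 for each row, row after row: the shift along the world's x, y, z in mm, then the turn, a rotation vector about the world's x, y, z in rad, then the opening in per cent of the stroke, from 0 (shut) to 100 (fully open). A call has 1 to 8 rows; each row is the pose to reach, as a shift and turn from the pose commanded when the call began; what a row does not reach only later rows make up. A row lasts 1/12 s, in which the tool goes at most 41.7 mm and 7.16 degrees, less where a joint would pass 70% of its speed; a pose out of reach is approached as far as the arm can. A call with a gripper value outside its range is refused whole. The fingers move at their own pace and stop on an object; the grip force is fixed at half the most. Time passes only in rows, so rows that repeat a pose let the fingers close. It gives the time, the measured TCP pose, the force, the opening and the grip force at its end, in the units of the state.
- bot.get_obs(): the state, without advancing time (a new reading comes with each control period).
- bot.camera(name): name is "side" or "top"; returns the picture (384x512x3 uint8, blue, green, red); there is no depth.
- bot.camera_info(name): a dict with "intrinsics" (3x3 intrinsics, pixels), "camera_from_world" (4x4, takes a point from world to camera coordinates). Camera axes: x right, y down, z forward; pixel columns grow to the right and rows downward; lengths in m; the calibration is good to about 2 mm. A picture is of the moment at which its call begins. camera_info takes no time and is no camera call.
- bot.job_done(): hands the job in; it is judged then, once.
Trained networks look in the newest picture that a camera, given by its name, has taken for a name from the list of things; names that differ only in an ending like _2 or _b are one class to them, and where a whole thing is asked for, a point or a joint stands for the part that bears it (a point fixed in the world has none). Each returns a list of dicts, best first, with "confidence" (0 to 1); they miss things now and then, are a little off and sometimes report something else, mostly with a low value. They report only what shows in the picture. A call takes as long as a camera call. They do not tell look-alikes from the thing itself.
- bot.silhouettes(camera, target): "mask" (384x512 bool, what is visible of it) and "uv" ([column, row] in pixels, amid what is visible of it).
- bot.spot_point(camera, target): "uv" ([column, row] in pixels: a listed point, or the origin of a listed thing).
The state is a dict: "clock": time; "joint_pos": joint angles; "joint_vel": joint speeds; "tau": joint torques, N m; "eef_pos": TCP position; "tool_rot": TCP orientation; "ft_force": force on the tool from outside, world axes, zero at the start; "ft_torque": the same for the moment, N m; "grip_width": finger opening in m; "grasp_force": force on a finger pad.
Only numpy, scipy, OpenCV 4.12 (cv2) and the standard library are available. Lean on these libraries where they do the work, as an engineer would, in place of code of your own. Each camera call takes 0.05 s, during which the arm holds its last target. There are 200 camera calls.

### The job

Turn the round plate of the welding positioner by pushing on its spokes until the hex nut lying on it has come round to the torch rest's spot, in line with the rest's post. Then push the torch rest's arm in to its stop, so that its ring ends centred above the nut. The nut and the flat bar only ride on the plate: do not touch them with the robot or let them leave the plate, and leave the other things on the bench where they are.

Things in the scene. Friction and masses are not known exactly. Their poses are not given: they have to be found in the camera images.
- positioner: grey fixed foot of the positioner, 156 mm across, bolted down; origin on the turning plate's vertical axis, at bench height; its x axis is the plate's zero direction. The steel plate above it is 190 mm across, its top 60 mm above the bench. A strap 30 mm wide, 6 mm high runs along the bench from the foot to the torch rest's post; otherwise it is free under the spokes
- turntable (a joint): angle of the plate, rad, counter-clockwise from above. Four level spokes (12 mm bar, centre line 54 mm above the bench) reach from its rim to 140 mm from the axis, with 20 mm black balls at 150 mm; at 0 they point along the foot's x, y, -x and -y. Turns both ways (limits -6.28, 6.28), friction 0.12 N m, stays where it is left
- nut: hex nut, 34 mm across corners, 14 mm high, lying loose on the plate about 55 mm from its axis; origin at the centre of its underside
- flat_bar: flat steel bar off-cut, 32 x 85 x 10 mm, lying loose on the plate on the other side of the axis from the nut; origin at the centre of its underside
- rest_spot (a point): the torch rest's spot: point at the height of the plate's top, 55 mm from the plate's axis on the straight line to the post; fixed, it does not turn with the plate. The ring stands over this spot when the arm is in
- rest_pivot (a point): the pivot on top of the torch rest's upright 20 mm post (fixed, 185 mm from the plate's axis, outside the knobs), 115 mm above the bench, at the middle of the arm's height; the hub round it is 26 mm across and its top is 127 mm above the bench
- rest_arm (a joint): angle of the torch rest's arm, rad: 0 parked (swung out, 100 degrees from the direction to the plate's axis), growing clockwise from above to 1.745, its stop, where the arm points from the post at the plate's axis. Friction 0.05 N m, stays where it is left
- ring_centre (a point): centre of the ring at the end of the arm, 130 mm from the pivot, 115 mm above the bench; the ring is 54 mm across outside, of 8 mm bar. The arm is a level 12 mm round bar from the pivot to the ring; it passes 39 mm above the nut
- hole_cutter: dark round hole saw, 50 mm across, 61 mm high, standing on the bench, not to be moved; origin at the centre of its underside
- bolt: big hex bolt standing on its head, 33 x 29 x 74 mm, not to be moved; origin at the centre of its underside
- small_nut: smaller hex nut, 28 mm across corners, 11 mm high, lying on the bench beside the positioner, not part of the job and not to be moved; origin at the centre of its underside
Things that resemble listed ones, but are neither listed nor needed, are in the scene too. There is more than one size of the flat_bar; the one meant has the size given above.

How it is judged:
On the way, in this order (a step that is already met when the one before it is completed fails the run):
1. the nut has come round to the torch rest's spot (within 12 mm), riding on the plate (horizontal distance between nut and rest_spot below 0.012 m and height (world z) of nut below 0.066 m), for 0.3 s.
2. the torch rest's arm has been pushed in to its stop (value of joint rest_arm above 1.65 rad), for 0.2 s.
At the end, for the whole second after the job is handed in: The nut lies on the plate at rest with its centre within 12 mm of the rest's spot, the arm is within about 5 degrees of its stop with its ring within 15 mm of being centred over the nut, and the flat bar still lies on the plate (all of step 1 and horizontal distance between nut and ring_centre below 0.015 m and value of joint rest_arm above 1.65 rad and height (world z) of each of nut, flat_bar above 0.055 m and height (world z) of flat_bar below 0.066 m and linear speed of nut below 0.01 m/s); the robot touches nothing.
It fails at once if the robot touches the nut or the flat bar (contact force between any of the fingers, the arm and nut above 0.3 N or contact force between any of the fingers, the arm and flat_bar above 0.3 N).
It fails at once if the nut or the flat bar is lifted off or leaves the plate (height (world z) of any of nut, flat_bar above 0.075 m or height (world z) of any of nut, flat_bar below 0.05 m).
It fails at once if another thing on the bench is moved more than 20 mm or tipped (distance of any of hole_cutter, bolt, small_nut from where it was at the start of the episode above 0.02 m or angle between any of bolt, hole_cutter's own z axis and vertical above 0.5 rad).
It also fails if it takes over 64 s, if anything falls off the work surface, if the arm or the gripper's body presses on something with over 40 N, if the wrist force passes 120 N, or if a joint passes its speed limit or range.

## Working session

There is one attempt and no reset: what is moved stays moved. The work goes in short steps, Python scripts to look and compute and a shell command to move; the robot and the scene stay as the last step left them, time stands still between calls to the robot, and variables do not carry over. Pictures are saved under pics/ and viewed, at most 10 in all, crops included, and the job is handed in when it is done.

```bash
mkdir -p pics; cat > h.py <<'E'
import numpy as np,cv2
from workcell import bot
def ray(c,uv,z):
    i=bot.camera_info(c);K=np.array(i["intrinsics"]);T=np.array(i["camera_from_world"]);R=T[:3,:3];t=T[:3,3]
    d=R.T@np.linalg.inv(K)@[uv[0],uv[1],1];o=-R.T@t
    return o+d*(z-o[2])/d[2]
def proj(c,p):
    i=bot.camera_info(c);K=np.array(i["intrinsics"]);T=np.array(i["camera_from_world"])
    q=K@(T[:3,:3]@np.array(p)+T[:3,3]);return q[:2]/q[2]
E
python3 - <<'E'
from h import *
for c in("top","side"):
    cv2.imwrite(f"pics/{c}0.png",bot.camera(c))
Z=dict(positioner=0,nut=.06,flat_bar=.06,rest_pivot=.115,ring_centre=.115,hole_cutter=0,bolt=0,small_nut=0,rest_spot=.06)
for n,z in Z.items():
    for c in("top","side"):
        for d in bot.spot_point(c,n)[:3]: print(n,c,round(d["confidence"],2),np.round(d["uv"]),np.round(ray(c,d["uv"],z)[:2],3))
E
```

```text
positioner top 0.62 [252. 200.] [ 0.533 -0.25 ]
positioner side 0.67 [245. 223.] [ 0.536 -0.231]
nut top 0.57 [248. 219.] [ 0.469 -0.241]
nut side 0.42 [222. 206.] [ 0.478 -0.229]
flat_bar top 0.59 [256. 179.] [ 0.59 -0.26]
flat_bar top 0.47 [231. 148.] [ 0.685 -0.183]
flat_bar side 0.86 [273. 202.] [ 0.588 -0.272]
flat_bar side 0.67 [283. 153.] [ 0.79  -0.008]
flat_bar side 0.46 [293. 198.] [ 0.64  -0.279]
rest_pivot top 0.77 [191. 173.] [ 0.594 -0.073]
rest_pivot top 0.45 [335. 190.] [ 0.554 -0.489]
rest_pivot top 0.2 [331. 234.] [ 0.428 -0.476]
rest_pivot side 0.57 [228. 153.] [ 0.582 -0.061]
rest_pivot side 0.33 [260. 278.] [ 0.369 -0.583]
ring_centre top 0.57 [210. 136.] [ 0.704 -0.125]
ring_centre side 0.62 [283. 153.] [ 0.707 -0.13 ]
hole_cutter top 0.7 [334. 193.] [ 0.562 -0.509]
hole_cutter top 0.47 [252. 201.] [ 0.53  -0.248]
hole_cutter side 0.71 [324. 279.] [ 0.558 -0.512]
hole_cutter side 0.48 [269. 295.] [ 0.439 -0.499]
bolt top 0.57 [331. 236.] [ 0.426 -0.498]
bolt side 0.63 [270. 300.] [ 0.433 -0.512]
bolt side 0.6 [326. 278.] [ 0.564 -0.511]
small_nut top 0.61 [315. 230.] [ 0.442 -0.447]
small_nut top 0.39 [257. 178.] [ 0.604 -0.263]
small_nut side 0.39 [259. 276.] [ 0.453 -0.437]
rest_spot side 0.74 [244. 190.] [ 0.564 -0.18 ]
```

View pics/top0.png

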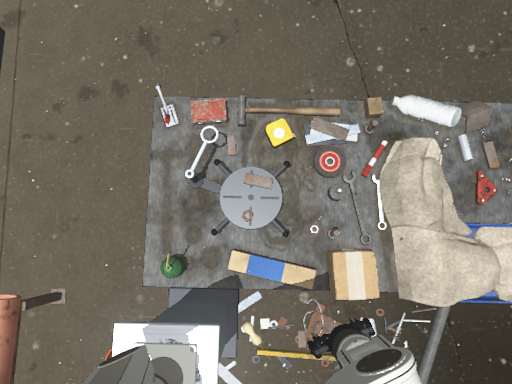

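View pics/side0.png

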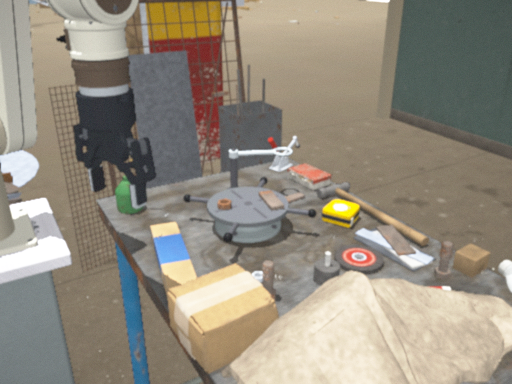

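The top view shows the plate at about (251,197), the nut at (248,216), the bar at (257,180), balls at (217,161), (288,164), (215,232) and (286,233), the post at (191,176) and the ring at (209,133). The side view agrees. Next I measure the plate centre and the spoke angles.

```bash
cat >> h.py <<'E'
def wc(c,uv,z): return ray(c,uv,z)[:2]
def measure(C):
    out={}
    for c in("top","side"):
        im=bot.camera(c)
        for n,z in(("nut",.067),("flat_bar",.065)):
            for d in bot.silhouettes(c,n):
                m=d["mask"]; v,u=np.nonzero(m); p=wc(c,(u.mean(),v.mean()),z)
                if np.hypot(*(p-C))<.09:
                    print(n,c,round(d["confidence"],2),len(u),np.round(p,4),"r",round(np.hypot(*(p-C)),4),"ang",round(np.degrees(np.arctan2(*(p-C)[::-1])),1));break
        g=cv2.cvtColor(im,cv2.COLOR_BGR2GRAY).astype(float)
        # mean darkness along rays of the spoke cross, r 0.105..0.155
        best=[]
        for a in np.arange(0,90,1):
            s=0
            for k in range(4):
                t=np.radians(a+90*k)
                for r in(.145,.150,.155):
                    q=proj(c,[C[0]+r*np.cos(t),C[1]+r*np.sin(t),.054]); s+=g[int(round(q[1])),int(round(q[0]))]
            best.append((s/12,a))
        print(c,"spokes",sorted(best)[:4])
E
python3 - <<'E'
from h import *
for c in("top","side"):
    bot.camera(c)
    for n in("turntable","positioner"):
        for d in bot.silhouettes(c,n)[:1]:
            m=d["mask"].astype(np.uint8); m=cv2.morphologyEx(m,cv2.MORPH_OPEN,np.ones((11,11)))
            ct=max(cv2.findContours(m,0,2)[0],key=cv2.contourArea)[:,0]
            P=np.array([wc(c,u,.06) for u in ct.astype(float)]);(x,y),r=cv2.minEnclosingCircle(P.astype(np.float32))
            print(c,n,round(d["confidence"],2),m.sum(),x,y,r,P.min(0),P.max(0))
    for n,z in(("rest_pivot",.115),("ring_centre",.115)):
        for k in range(2):
            print(n,c,[np.round(wc(c,d["uv"],z),3) for d in bot.spot_point(c,n)[:1]])
measure(np.array([.534,-.245]))
im=bot.camera("top")[110:260,160:360]; cv2.imwrite("pics/c1.png",cv2.resize(im,None,fx=4,fy=4,interpolation=cv2.INTER_CUBIC))
E
```

```text
top turntable 0.89 2436 0.5336944460868835 -0.24146097898483276 0.10465209931135178 [ 0.44550408 -0.33463046] [ 0.61087318 -0.15082591]
top positioner 0.87 2349 0.5335618257522583 -0.24440139532089233 0.10244224220514297 [ 0.44852923 -0.33745277] [ 0.61087318 -0.15350824]
rest_pivot top [array([ 0.593, -0.071])]
rest_pivot top [array([ 0.593, -0.071])]
ring_centre top [array([ 0.7  , -0.115])]
ring_centre top [array([ 0.7  , -0.115])]
side turntable 0.86 1630 0.5237374901771545 -0.25775715708732605 0.10302186757326126 [ 0.43717542 -0.35951343] [ 0.5984247  -0.15976949]
side positioner 0.65 2722 0.5145475268363953 -0.2846793830394745 0.13480022549629211 [ 0.41394343 -0.4127017 ] [ 0.60146773 -0.15326208]
rest_pivot side [array([ 0.7  , -0.129])]
rest_pivot side [array([ 0.7  , -0.129])]
ring_centre side [array([ 0.703, -0.137])]
ring_centre side [array([ 0.703, -0.137])]
nut top 0.63 55 [ 0.4812 -0.236 ] r 0.0536 ang 170.3
flat_bar top 0.78 281 [ 0.5843 -0.2668] r 0.0548 ang -23.4
top spokes [(np.float64(45.75), np.int64(46)), (np.float64(45.833333333333336), np.int64(43)), (np.float64(54.583333333333336), np.int64(44)), (np.float64(55.25), np.int64(47))]
flat_bar side 0.61 292 [ 0.5838 -0.2716] r 0.0565 ang -28.1
side spokes [(np.float64(60.833333333333336), np.int64(43)), (np.float64(63.416666666666664), np.int64(47)), (np.float64(66.33333333333333), np.int64(42)), (np.float64(66.66666666666667), np.int64(46))]
```

View pics/c1.png

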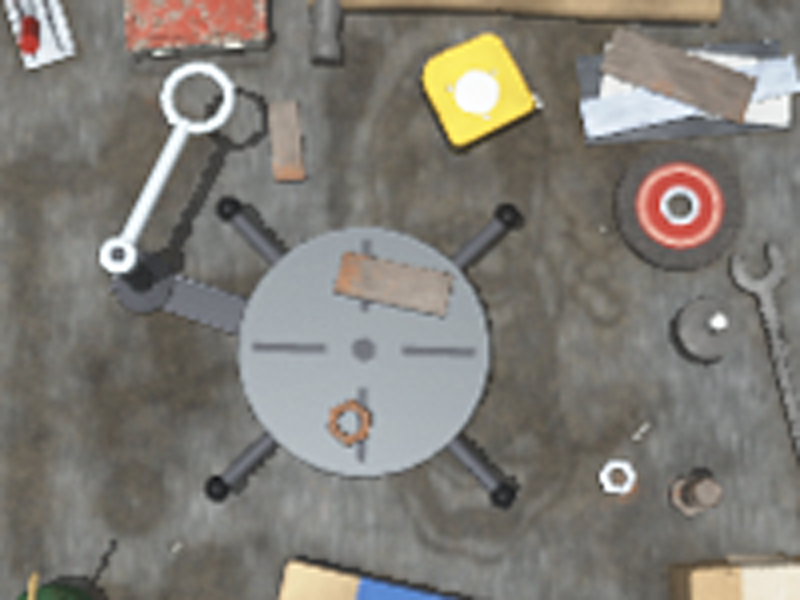

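The crop shows the plate centre at (364,349), the balls at (228,208), (508,214), (216,488) and (503,493), the hub at (118,255), the ring at (197,97) and the nut at (349,422).

```bash
python3 - <<'E'
from h import *
f=lambda u,v,z: wc("top",(u/4+160-.4,v/4+110-.4),z)
C=f(364,349,.06);print("C",C)
B=[f(u,v,.054) for u,v in((228,208),(508,214),(216,488),(503,493))]
print("ballmean",np.mean(B,0))
C=(C+np.mean(B,0))/2
pol=lambda p:(np.round(p,3),round(np.hypot(*(p-C)),4),round(np.degrees(np.arctan2(*(p-C)[::-1])),1))
for b in B:print("ball",pol(b))
P=f(118,255,.127);print("pivot",pol(P));print("ring",f(197,97,.115),np.hypot(*(f(197,97,.115)-P)))
print("nut",pol(f(349,422,.072)))
print("strap",pol(f(190,300,.006)))
print(bot.get_obs()["eef_pos"],bot.get_obs()["tool_rot"])
E
```

```text
C [ 0.5355873  -0.24608979]
ballmean [ 0.53636466 -0.24570855]
ball (array([ 0.643, -0.139]), np.float64(0.1507), np.float64(45.0))
ball (array([ 0.643, -0.353]), np.float64(0.1512), np.float64(-45.2))
ball (array([ 0.43 , -0.138]), np.float64(0.1513), np.float64(134.7))
ball (array([ 0.431, -0.352]), np.float64(0.1494), np.float64(-134.8))
pivot (array([ 0.591, -0.07 ]), np.float64(0.1838), np.float64(72.6))
ring [ 0.71161704 -0.12054473] 0.13078285792508412
nut (array([ 0.48 , -0.237]), np.float64(0.0571), np.float64(170.6))
strap (array([ 0.578, -0.107]), np.float64(0.1456), np.float64(73.1))
[ 0.19690497 -0.45960958  0.25332775] [ 9.79588468e-01  2.01013513e-01 -2.29492665e-06  2.40191111e-05]
```

```bash
python3 -m inch '[40,15,0,0,0,0,0, 80,31,0,0,0,0,0, 120,46,0,0,0,0,0, 160,62,0,0,0,0,0, 198,77,0,0,0,0,0, 238,92,0,0,0,0,0, 278,108,0,0,0,0,0, 278,108,0,0,0,0,0]'; python3 -m inch '[0,0,-40,0,0,0,0, 0,0,-80,0,0,0,0, 0,0,-120,0,0,0,0, 0,0,-150,0,0,0,0, 0,0,-175,0,0,0,0, 0,0,-193,0,0,0,0, 0,0,-193,0,0,0,0]'
python3 - <<'E'
from h import *
cv2.imwrite("pics/c2.png",cv2.resize(bot.camera("side")[130:290,140:360],None,fx=3.5,fy=3.5,interpolation=cv2.INTER_CUBIC))
E
```

```text
clock: 2.72
eef_pos: [0.4805, -0.3485, 0.2525]
tool_rot: [0.979, 0.204, 0.001, -0.0]
ft_force: [0.6, 0.2, 0.1]
grip_width: 0.0
grasp_force: 0.0
clock: 3.3
eef_pos: [0.4717, -0.3496, 0.0555]
tool_rot: [0.98, 0.201, -0.003, -0.003]
ft_force: [-0.5, -0.1, -1.1]
grip_width: -0.0001
grasp_force: 0.0
```

View pics/c2.png

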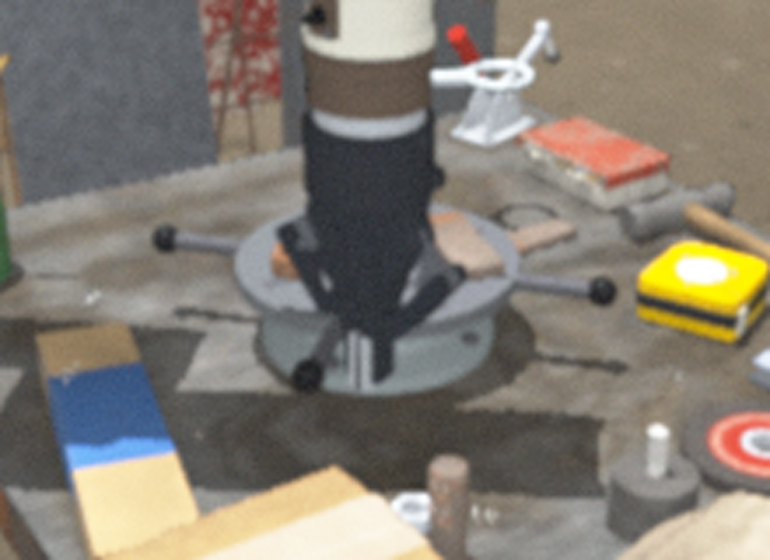

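```bash
python3 - <<'E'
from h import *
o=bot.get_obs();print(np.round(o["joint_pos"],2))
C=np.array([.536,-.246]);p0=np.array([.475,-.352])
for i in range(0,21):
    a=np.radians(-121-5*i);print(-121-5*i,np.round((C+.119*np.array([np.cos(a),np.sin(a)])-p0)*1000).astype(int),end=" ")
E
```

```text
[-0.64  0.57 -0.04  0.97 -0.    2.1 ]
-121 [0 4] -126 [-9 10] -131 [-17  16] -136 [-25  23] -141 [-31  31] -146 [-38  39] -151 [-43  48] -156 [-48  58] -161 [-52  67] -166 [-54  77] -171 [-57  87] -176 [-58  98] -181 [-58 108] -186 [-57 118] -191 [-56 129] -196 [-53 139] -201 [-50 149] -206 [-46 158] -211 [-41 167] -216 [-35 176] -221 [-29 184]
```

```bash
python3 -m inch '[-9,10,0,0,0,-0.03,0, -17,16,0,0,0,-0.06,0, -25,23,0,0,0,-0.09,0, -31,31,0,0,0,-0.12,0, -38,39,0,0,0,-0.15,0, -43,48,0,0,0,-0.18,0, -46,53,0,0,0,-0.2,0, -48,58,0,0,0,-0.2,0]'
python3 - <<'E'
from h import *
measure(np.array([.536,-.246]))
E
```

```text
clock: 4.02
eef_pos: [0.428, -0.2945, 0.0624]
tool_rot: [0.995, 0.102, 0.002, 0.002]
ft_force: [1.0, -0.6, 1.4]
grip_width: 0.0
grasp_force: 0.6
flat_bar top 0.85 322 [ 0.5663 -0.2889] r 0.0525 ang -54.8
top spokes [(np.float64(81.41666666666667), np.int64(12)), (np.float64(83.83333333333333), np.int64(16)), (np.float64(86.83333333333333), np.int64(13)), (np.float64(88.41666666666667), np.int64(11))]
flat_bar side 0.59 283 [ 0.5611 -0.2959] r 0.0558 ang -63.2
side spokes [(np.float64(49.5), np.int64(11)), (np.float64(50.833333333333336), np.int64(12)), (np.float64(51.0), np.int64(10)), (np.float64(54.416666666666664), np.int64(13))]
```

```bash
python3 -m inch '[-4,9,0,0,0,-0.03,0, -6,19,0,0,0,-0.06,0, -9,29,0,0,0,-0.09,0, -10,40,0,0,0,-0.12,0, -10,50,0,0,0,-0.15,0, -9,60,0,0,0,-0.18,0, -8,71,0,0,0,-0.21,0, -5,81,0,0,0,-0.24,0]'; python3 -m inch '[2,6,0,0,0,-0.02,0, 3,10,0,0,0,-0.04,0, 5,14,0,0,0,-0.06,0, 7,17,0,0,0,-0.08,0, 7,17,0,0,0,-0.08,0, 7,17,0,0,0,-0.08,0]'
python3 - <<'E'
from h import *
measure(np.array([.536,-.246]))
print(bot.get_obs()["joint_pos"][5])
cv2.imwrite("pics/c3.png",cv2.resize(bot.camera("top")[110:260,160:360],None,fx=4,fy=4,interpolation=cv2.INTER_CUBIC))
E
```

```text
clock: 4.98
eef_pos: [0.4222, -0.2129, 0.0603]
tool_rot: [1.0, -0.019, 0.0, 0.001]
ft_force: [-0.2, -1.7, -0.0]
grip_width: 0.0005
grasp_force: 0.7
clock: 5.48
eef_pos: [0.4291, -0.1957, 0.0602]
tool_rot: [0.998, -0.057, -0.0, -0.0]
ft_force: [-0.4, 0.3, -0.8]
grip_width: 0.0004
grasp_force: 0.0
nut top 0.63 51 [ 0.5368 -0.19  ] r 0.056 ang 89.2
flat_bar top 0.58 311 [ 0.5206 -0.2972] r 0.0535 ang -106.8
top spokes [(np.float64(83.25), np.int64(52)), (np.float64(83.91666666666667), np.int64(75)), (np.float64(85.91666666666667), np.int64(54)), (np.float64(86.08333333333333), np.int64(55))]
nut side 0.48 126 [ 0.5347 -0.191 ] r 0.0551 ang 91.4
flat_bar side 0.97 413 [ 0.5187 -0.3007] r 0.0573 ang -107.6
side spokes [(np.float64(61.416666666666664), np.int64(51)), (np.float64(62.666666666666664), np.int64(55)), (np.float64(65.16666666666667), np.int64(52)), (np.float64(65.66666666666667), np.int64(56))]
2.8287016830926124
```

View pics/c3.png

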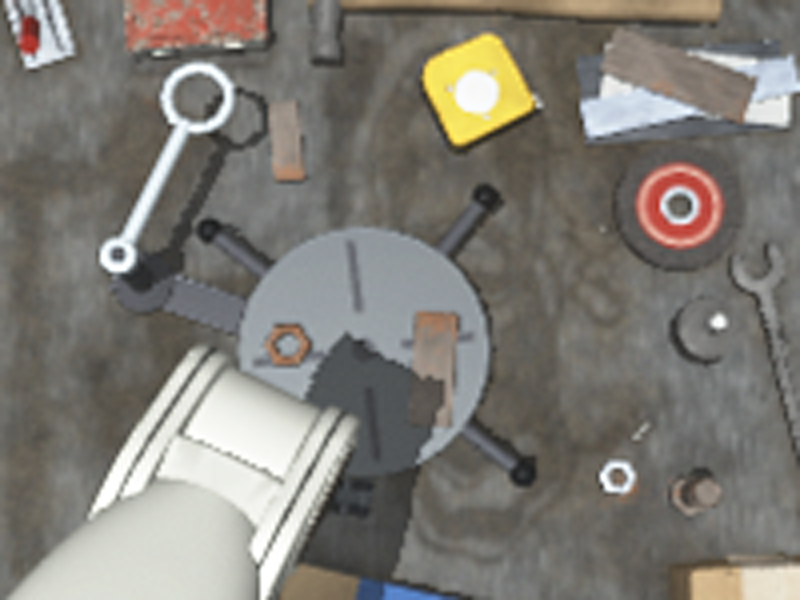

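The crop shows the nut at (289,344), about 17° short of the post's line, and the bar still on the plate.

```bash
python3 -m inch '[2,5,0,0,0,0,0, 4,9,0,0,0,-0.02,0, 7,14,0,0,0,-0.03,0, 10,18,0,0,0,-0.04,0, 12,22,0,0,0,-0.05,0, 15,25,0,0,0,-0.05,0, 17,27,0,0,0,-0.05,0, 17,27,0,0,0,-0.05,0]'
python3 - <<'E'
from h import *
measure(np.array([.536,-.246]))
E
```

```text
clock: 6.5
eef_pos: [0.4465, -0.1679, 0.0603]
tool_rot: [0.997, -0.082, 0.0, -0.0]
ft_force: [0.7, -0.1, 0.6]
grip_width: -0.0003
grasp_force: 0.0
nut top 0.63 103 [ 0.5508 -0.1906] r 0.0574 ang 75.0
flat_bar top 0.51 329 [ 0.5074 -0.2919] r 0.0541 ang -121.9
top spokes [(np.float64(84.58333333333333), np.int64(65)), (np.float64(84.91666666666667), np.int64(66)), (np.float64(84.91666666666667), np.int64(69)), (np.float64(85.58333333333333), np.int64(68))]
nut side 0.55 161 [ 0.551  -0.1899] r 0.0581 ang 75.0
flat_bar side 0.69 424 [ 0.5077 -0.2959] r 0.0574 ang -119.5
side spokes [(np.float64(62.5), np.int64(36)), (np.float64(64.08333333333333), np.int64(37)), (np.float64(64.75), np.int64(40)), (np.float64(66.25), np.int64(35))]
```

```bash
python3 -m inch '[1,1,0,0,0,0,0, 2,3,0,0,0,0,0, 3,4,0,0,0,0,0, 3,4,0,0,0,0,0, -5,-6,0,0,0,0,0, -7,-8,30,0,0,0,0, -7,-8,70,0,0,0,0, -7,-8,110,0,0,0,0]'; python3 -m inch '[-30,0,40,0,0,0,0, -60,0,60,0,0,0,0, -60,0,60,0,0,0,0]'
python3 - <<'E'
from h import *
measure(np.array([.536,-.246]))
o=bot.get_obs();print(o["joint_pos"],o["eef_pos"])
cv2.imwrite("pics/c4.png",cv2.resize(bot.camera("top")[110:260,160:360],None,fx=4,fy=4,interpolation=cv2.INTER_CUBIC))
E
```

```text
clock: 7.47
eef_pos: [0.4376, -0.176, 0.1705]
tool_rot: [0.997, -0.083, -0.002, -0.001]
ft_force: [1.7, -0.5, -0.9]
grip_width: -0.0002
grasp_force: 0.0
clock: 7.72
eef_pos: [0.3773, -0.1769, 0.2354]
tool_rot: [0.997, -0.083, 0.003, 0.001]
ft_force: [-0.6, 0.4, 0.4]
grip_width: -0.0
grasp_force: 0.0
nut top 0.47 99 [ 0.553  -0.1917] r 0.0569 ang 72.6
flat_bar top 0.89 328 [ 0.5036 -0.2904] r 0.0549 ang -126.1
top spokes [(np.float64(38.666666666666664), np.int64(34)), (np.float64(39.75), np.int64(38)), (np.float64(43.5), np.int64(35)), (np.float64(44.333333333333336), np.int64(37))]
nut side 0.61 122 [ 0.5511 -0.194 ] r 0.0542 ang 73.8
flat_bar side 0.81 411 [ 0.5055 -0.295 ] r 0.0577 ang -121.9
side spokes [(np.float64(60.75), np.int64(35)), (np.float64(64.33333333333333), np.int64(36)), (np.float64(65.08333333333333), np.int64(34)), (np.float64(66.66666666666667), np.int64(37))]
[-4.35450244e-01  9.40757974e-02 -2.38131692e-01  1.24112309e+00
  2.56870089e-04  2.87080570e+00] [ 0.3790026  -0.17624523  0.22883501]
```

View pics/c4.png

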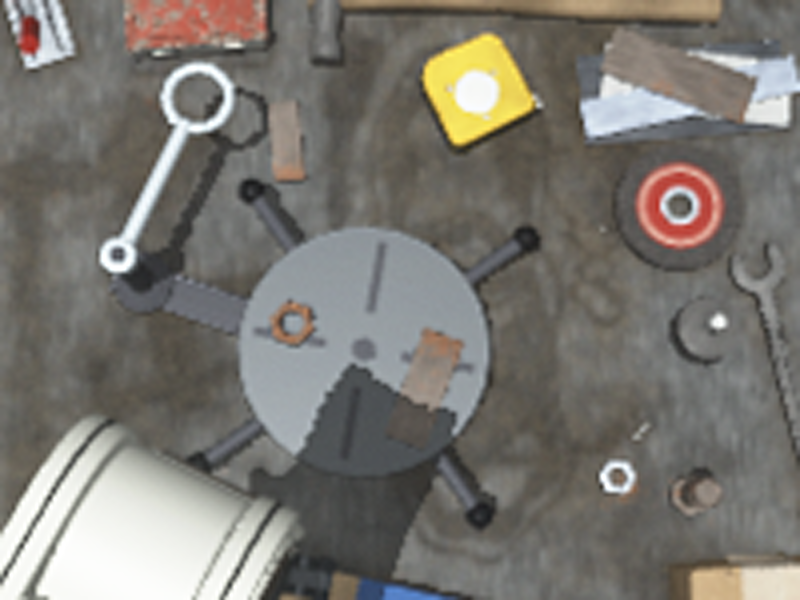

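The crop shows the nut at (294,324), on the post's line, with the bar still riding on the plate. Next I go above the outer side of the rest's arm.

```bash
python3 -m inch '[38,13,5,0,0,0.1,0, 75,26,10,0,0,0.2,0, 112,39,10,0,0,0.3,0, 150,53,10,0,0,0.4,0, 187,66,10,0,0,0.5,0, 224,79,10,0,0,0.5,0, 262,92,10,0,0,0.5,0, 298,105,10,0,0,0.5,0]'; python3 -m inch '[0,0,0,0,0,0,0, 0,0,-30,0,0,0,0, 0,0,-60,0,0,0,0, 0,0,-90,0,0,0,0, 0,0,-122,0,0,0,0, 0,0,-122,0,0,0,0, 0,0,-122,0,0,0,0]'
python3 - <<'E'
from h import *
print(bot.get_obs()["joint_pos"])
P=np.array([.591,-.07]);p0=np.array([.677,-.0715])
for a in list(range(-15,-108,-6))+[-107]:
    t=np.radians(a);d=np.array([np.cos(t),np.sin(t)]);n=np.array([-d[1],d[0]])
    print(a,np.round(1000*(P+.08*d+.019*n-p0)).astype(int),end=" ")
cv2.imwrite("pics/c5.png",cv2.resize(bot.camera("side")[100:250,190:350],None,fx=4,fy=4,interpolation=cv2.INTER_CUBIC))
E
```

```text
clock: 8.73
eef_pos: [0.6787, -0.0701, 0.2377]
tool_rot: [0.986, 0.167, -0.001, -0.0]
ft_force: [1.5, -1.4, 0.1]
grip_width: -0.0001
grasp_force: 0.0
clock: 9.32
eef_pos: [0.6747, -0.0711, 0.1144]
tool_rot: [0.986, 0.167, -0.004, -0.001]
ft_force: [0.2, 0.2, 0.6]
grip_width: -0.0003
grasp_force: 0.0
[-1.05001406e-01  6.82117045e-01  3.33193341e-01  1.23002228e+00
  2.29444560e-05  2.70135930e+00]
-15 [-4 -1] -21 [-5 -9] -27 [ -6 -18] -33 [ -9 -26] -39 [-12 -34] -45 [-16 -42] -51 [-21 -49] -57 [-26 -55] -63 [-33 -61] -69 [-40 -66] -75 [-47 -71] -81 [-55 -75] -87 [-63 -77] -93 [-71 -79] -99 [-80 -80] -105 [-88 -81] -107 [-91 -81]
```

View pics/c5.png

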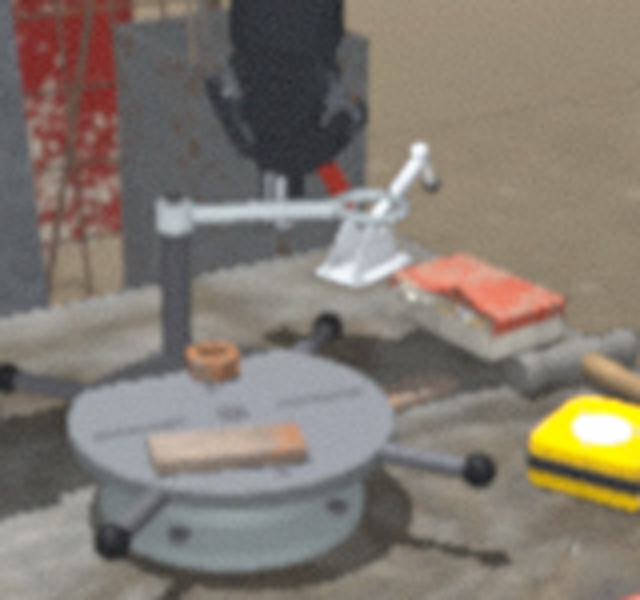

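The finger tip shows at (284,225), behind the arm bar at (255,210), so it is on the correct side and at the right height.

```bash
python3 -m inch '[-5,-9,0,0,0,0,0, -6,-18,0,0,0,0,0, -9,-26,0,0,0,0,0, -12,-34,0,0,0,0,0, -16,-42,0,0,0,0,0, -21,-49,0,0,0,0,0, -26,-55,0,0,0,0,0, -33,-61,0,0,0,0,0]'; python3 -m inch '[-7,-5,0,0,0,0,0, -14,-10,0,0,0,0,0, -22,-14,0,0,0,0,0, -30,-16,0,0,0,0,0, -37,-18,0,0,0,0,0, -42,-19,0,0,0,0,0, -42,-19,0,0,0,0,0]'
python3 - <<'E'
from h import *
cv2.imwrite("pics/c6.png",cv2.resize(bot.camera("side")[100:250,190:350],None,fx=4,fy=4,interpolation=cv2.INTER_CUBIC))
for d in bot.spot_point("side","ring_centre")[:2]: print(d["confidence"],wc("side",d["uv"],.115))
E
```

```text
clock: 10.03
eef_pos: [0.6436, -0.1334, 0.1184]
tool_rot: [0.986, 0.166, 0.0, 0.0]
ft_force: [1.2, -0.1, -0.6]
grip_width: 0.0001
grasp_force: 0.4
clock: 10.62
eef_pos: [0.6005, -0.1519, 0.1184]
tool_rot: [0.986, 0.166, -0.001, 0.0]
ft_force: [0.2, 0.4, 1.5]
grip_width: 0.0005
grasp_force: 0.0
0.67 [ 0.57402216 -0.19752471]
```

View pics/c6.png

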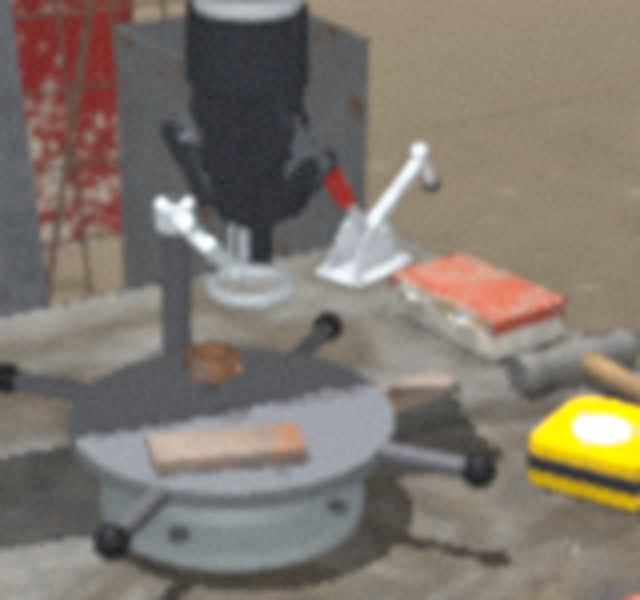

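The ring, at (250,285) in the crop, is about 10° short of the stop.

```bash
python3 -m inch '[-3,0,0,0,0,0,0, -6,1,0,0,0,0,0, -8,2,0,0,0,0,0, -10,2,0,0,0,0,0, -12,3,0,0,0,0,0, -14,3,0,0,0,0,0, -14,3,0,0,0,0,0]'
python3 -m inch '[-1,0,0,0,0,0,0, -2,0,0,0,0,0,0, -3,1,0,0,0,0,0, -3,1,0,0,0,0,0]'
python3 - <<'E'
from h import *
for c in("top","side"):
    bot.camera(c)
    for d in bot.spot_point(c,"ring_centre")[:1]: print(c,d["confidence"],wc(c,d["uv"],.115))
E
```

```text
clock: 11.3
eef_pos: [0.5874, -0.1483, 0.1183]
tool_rot: [0.986, 0.167, -0.0, -0.0]
ft_force: [0.6, 0.5, 0.1]
grip_width: 0.0002
grasp_force: 0.1
clock: 11.63
eef_pos: [0.5866, -0.148, 0.1187]
tool_rot: [0.986, 0.167, 0.002, 0.001]
ft_force: [5.4, -1.5, -3.1]
grip_width: -0.0001
grasp_force: 2.7
top 0.75 [ 0.54866587 -0.19056039]
side 0.55 [ 0.55119741 -0.19144947]
```

The force rose to 5.4 N with the ring at the spot, so the arm is on its stop. I back off, lift and check.

```bash
python3 -m inch '[8,-2,0,0,0,0,0, 18,-5,0,0,0,0,0, 24,-6,20,0,0,0,0, 24,-6,60,0,0,0,0, 24,-6,100,0,0,0,0, 24,-6,140,0,0,0,0, 24,-6,140,0,0,0,0]'
python3 -m inch '[-30,30,0,0,0,0,0, -60,60,0,0,0,0,0, -90,90,0,0,0,0,0, -120,120,0,0,0,0,0, -150,150,0,0,0,0,0, -180,180,0,0,0,0,0, -180,180,0,0,0,0,0]'
python3 - <<'E'
from h import *
measure(np.array([.536,-.246]))
for c in("top","side"):
    im=bot.camera(c)
    for d in bot.spot_point(c,"ring_centre")[:1]: print(c,d["confidence"],wc(c,d["uv"],.115))
    if c=="top":cv2.imwrite("pics/c7.png",cv2.resize(im[110:260,160:360],None,fx=4,fy=4,interpolation=cv2.INTER_CUBIC))
E
```

```text
clock: 12.42
eef_pos: [0.6119, -0.1545, 0.2682]
tool_rot: [0.986, 0.167, 0.007, 0.003]
ft_force: [1.4, 0.6, 1.4]
grip_width: -0.0005
grasp_force: 0.0
clock: 13.0
eef_pos: [0.4231, 0.0293, 0.2579]
tool_rot: [0.986, 0.169, -0.002, -0.001]
ft_force: [-0.6, 0.0, -0.3]
grip_width: -0.0002
grasp_force: 0.0
flat_bar top 0.8 290 [ 0.5063 -0.2917] r 0.0545 ang -123.1
top spokes [(np.float64(34.5), np.int64(34)), (np.float64(35.25), np.int64(38)), (np.float64(38.583333333333336), np.int64(35)), (np.float64(40.333333333333336), np.int64(37))]
nut side 0.61 133 [ 0.5516 -0.1913] r 0.0568 ang 74.0
flat_bar side 0.67 358 [ 0.5032 -0.294 ] r 0.0581 ang -124.3
side spokes [(np.float64(61.416666666666664), np.int64(35)), (np.float64(64.41666666666667), np.int64(36)), (np.float64(64.41666666666667), np.int64(37)), (np.float64(66.33333333333333), np.int64(34))]
top 0.71 [ 0.54998116 -0.19768463]
side 0.64 [ 0.48647933 -0.29868466]
```

View pics/c7.png

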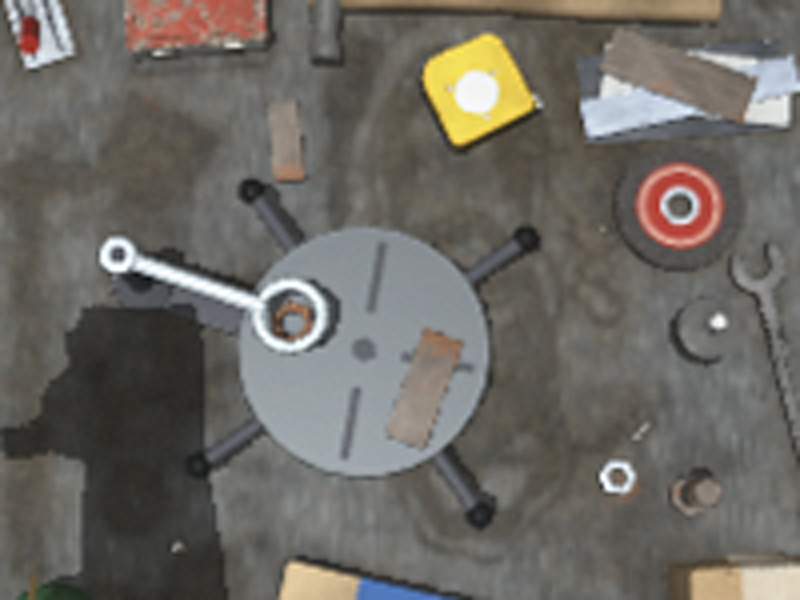

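The crop shows the ring at (290,315) over the nut at (294,322), which agrees once parallax is allowed for. The robot is clear of everything.

```bash
python3 -c "
from workcell import bot
print(bot.job_done())"
```

```text
the job is handed in; nothing more can be done
None
```

The job is handed in: in the last pictures the nut sat within about 3 mm of the rest's spot, the rest's arm was on its stop with the ring centred over the nut, and the flat bar was still on the plate; the hand-in gave no verdict.

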